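# Lubricate the fittings carousel, bring the orange jar to the pointer and hold it

### The arm

A 6-joint arm with a two-finger parallel gripper is mounted at the origin on the work surface. World frame = base frame: x ahead of the robot, y to its left, z up, the work surface at z = 0. Lengths are in m, angles in degrees, forces in N, time in s.
With the tool pointing down it reaches from about 0.25 to 0.725 m from the base axis. Payload 9.7 kg.
Tool frame: the origin (TCP) lies between the finger pads; the fingertips stand 11 mm ahead of it and the grasp point (between the pads) lies 8 mm behind it; y points along the fingers, x is the direction in which the jaws open and shut, and the axes are right-handed (so a half turn about y gives the same grasp; the last joint's range is limited). The gripper opens to 85 mm and grips with 20 to 120 N. Pads are 22 mm wide; open, the fingers measure 114 mm over their backs; the gripper's body (76 mm by 85 mm) begins 54 mm behind the grasp point. The pads swing forward as they close: fully open they stand 13 mm farther back than shut.
Start: joints at [-64.4, 4.979, 10.078, 95.1, 0, 90], TCP at [0.238, -0.496, 0.242] pointing down, gripper open.
Joint ranges: [-179.16, 179.16], [-48.56, 103.87], [-65.8, 70.77], [-126.05, 130.52], [-82.76, 87.17], [-180, 180]. Speed limits (degrees/s): [127.2, 127.2, 147.25, 180, 180, 180].

### API

Orientations are given as [roll, pitch, yaw] about the fixed x, y, z axes, in that order (R = Rz(yaw) Ry(pitch) Rx(roll)).
In Python, from workcell import bot, vision gives the robot as it stands. The module is installed in compiled form; this text tells all that it offers.
- The arm moves only by the shell command python3 -m crank 'ROWS' [OPENING] [FORCE]. ROWS is text: rows parted by semicolons, each of 6 numbers parted by spaces: the shift along the tool's x, y, z in m, then the turn, a rotation vector about the tool's x, y, z in rad. A call has 1 to 8 rows; each row is the pose to reach, as a shift and turn from the pose commanded when the call began, along the tool's axes at that moment; what a row does not reach only later rows make up. A row lasts 1/10 s, in which the tool goes at most 50 mm and 8.59 degrees, less where a joint would pass 70% of its speed; a pose out of reach is approached as far as the arm can. A call with a gripper value outside its range is refused whole. OPENING is the gripper's target within -1 to 1 (shut at 1, half-way at 0, fully open at -1), set as the call begins (- or left out, the last holds). The fingers move at their own pace and stop on an object; FORCE is the grip in N (left out, the last holds). Time passes only in rows, so rows that repeat a pose let the fingers close. It gives the time, the measured TCP pose, the force and the opening at its end, in the units of the state.
- bot.get_obs(): the state, without advancing time (a new reading comes with each control period).
- vision.camera(name): name is "side" or "top" or "wrist"; returns the picture (420x560x3 uint8, red, green, blue); there is no depth.
- vision.get_calibration(name): a dict with "fx", "fy", "cx", "cy" (pixels), "rvec" (rotation vector, rad) and "tvec" (3), from world to camera coordinates, as OpenCV has them. Camera axes: x right, y down, z forward; pixel columns grow to the right and rows downward; lengths in m; the calibration is good to about 2 mm. A picture is of the moment at which its call begins: read the wrist's pose just before it. get_calibration takes no time and is no camera call; for the wrist camera it gives the pose at the moment of the call.
- bot.job_done(): hands the job in, once; it reports no verdict.
The state is a dict: "time": time; "q": joint angles; "qd": joint speeds; "joint_efforts": joint torques, N m; "ee_pos": TCP position; "tcp_rot": TCP orientation; "wrist_force": force on the tool from outside, world axes, zero at the start; "torque": the same for the moment, N m; "opening": finger opening in m.
Only numpy, scipy, OpenCV 4.12 (cv2) and the standard library are available. Lean on these libraries where they do the work, as an engineer would, in place of code of your own. Each camera call takes 0.05 s, during which the arm holds its last target. There are 200 camera calls.

### The job

Give the carousel's bearing a shot of lubricant: press the red nozzle cap of the clamped spray can all the way down, then let it come back up. Then turn the carousel until the jar with the orange cap stands at the yellow pointer on the base, and finish while still holding the carousel still there with the gripper: do not let go at the end. Leave the loose valve block, air cylinder and sensor where they lie.

Things in the scene. Friction and masses are not known exactly. Their poses are not given: they have to be found in the camera images.
- carousel_base: Fixed round dark steel foot of the carousel, 250 mm across, 12 mm thick, bolted to the bench. Origin: on the vertical turning axis, at bench height. Its -x axis points to the front, where a yellow pointer post (22 x 28 mm, 62 mm tall) stands on the base 155 mm from the axis, roughly on the robot's side.
- carousel: Turning part: grey round tray, 256 mm across, top 60 mm above the bench, with five clear jars fixed on it 72 degrees apart, centres 95 mm from the axis; one orange cap, four black. Low steel hub, 36 mm across, up to 82 mm. Origin: on the turning axis, 48 mm above the bench; z up, -x points to the orange jar. Turns either way without stops against light friction (0.08 N m), stays where left.
- orange_cap (a point): Centre of the orange jar cap, half-way up it, 135 mm above the bench, 95 mm from the turning axis; moves round with the carousel. All caps are round, 50 mm across, 20 mm tall, tops 145 mm above the bench, on jars 46 mm across; jars and caps are fixed to the tray and do not turn by themselves.
- front_place (a point): Fixed point of the base where the centre of the orange cap is when that jar stands at the yellow pointer: 95 mm from the turning axis in the direction of the pointer, 135 mm above the bench.
- spray_can: White and blue lubricant spray can, 60 mm across, clamped on a fixed steel foot (100 x 90 mm) beside the carousel (to the robot's left of it). Origin: centre of the underside of the foot, at bench height. Its -y axis points to the carousel, as does the short white spout.
- nozzle_top (a point): Centre of the top face of the red nozzle cap (28 mm across, 20 mm tall) on the spray can, 150 mm above the bench when up. Pressing straight down moves it.
- nozzle (a joint): How far the red nozzle cap is pressed down, in m: 0 up, 0.006 all the way down. Sprung: it starts to move at about 3 N, needs about 8 N to be all the way down, and comes up by itself.
- valve_block: Loose grey and black valve block, about 105 x 75 x 40 mm with its brass silencer, lying on the bench to the right of the carousel; leave alone. Origin: under its middle.
- air_cylinder: Loose small metal air cylinder, about 155 x 34 mm, 46 mm tall, lying beyond the carousel; leave alone. Origin: under its middle.
- sensor: Loose threaded sensor with two dark nuts and an orange plug, about 100 x 26 x 26 mm, lying to the left of the spray can; leave alone. Origin: under its middle.
Things that resemble listed ones, but are neither listed nor needed, are in the scene too. There is more than one size of the spray_can; the job needs the smallest.

How it is judged:
By the outcome, as a careful person would: the job done as asked, in the order asked, and still so for the second after the job is handed in, while the arm keeps its last pose, push and grip.
It also fails if it takes over 58 s, if anything falls off the work surface, if the arm or the gripper's body presses on something with over 40 N, if the wrist force passes 120 N, or if a joint passes its speed limit or range.

## Working session

There is one attempt and no reset: what is moved stays moved. The work goes in short steps, Python scripts to look and compute and a shell command to move; the robot and the scene stay as the last step left them, time stands still between calls to the robot, and variables do not carry over. Pictures are saved under pics/ and viewed, about 8 in all and at most 12, crops included, and the job is handed in when it is done.

```bash
mkdir -p pics
python3 - <<'E'
from workcell import bot, vision
import cv2
o=bot.get_obs(); print({k:(v if not hasattr(v,'round') else v) for k,v in o.items()})
for n in ("side","top"):
    cv2.imwrite(f"pics/{n}0.png",vision.camera(n)[:,:,::-1]); 
    c=vision.get_calibration(n); print(n,c)
E
```

```text
{'time': 0.0, 'q': array([-6.44013790e+01,  5.01093058e+00,  1.00327466e+01,  9.50987261e+01,
        6.69418540e-04,  9.00007535e+01]), 'qd': array([ 0.14892346, -0.01109499,  0.03598898,  0.07058309, -0.08634659,
       -0.01083794]), 'joint_efforts': array([-1.45513523e-04, -5.20381308e+01,  4.64808047e+01,  1.61599758e-02,
       -2.91607898e-05,  1.10323919e-05]), 'ee_pos': array([ 0.23754349, -0.49581473,  0.24156939]), 'tcp_rot': array([-8.99993316e+01,  7.69100387e-02, -6.44021326e+01]), 'wrist_force': array([-1.12412445,  0.2432039 , -0.13660686]), 'torque': array([ 0.02261105,  0.02734326, -0.00232458]), 'opening': 0.08564024070593043}
side {'fx': 476.9861128617398, 'fy': 476.9861128617398, 'cx': 285.7435152228248, 'cy': 213.60137830047563, 'rvec': array([ 0.44857354, -2.82077773,  1.04545894]), 'tvec': array([0.56876211, 0.22369987, 1.35748303])}
top {'fx': 420.6567225685124, 'fy': 420.6567225685124, 'cx': 283.64013209268444, 'cy': 205.4781983437378, 'rvec': array([ 2.19696011, -2.16634887,  0.11148208]), 'tvec': array([-0.02910752,  0.60021891,  1.33944724])}
```

View pics/top0.png

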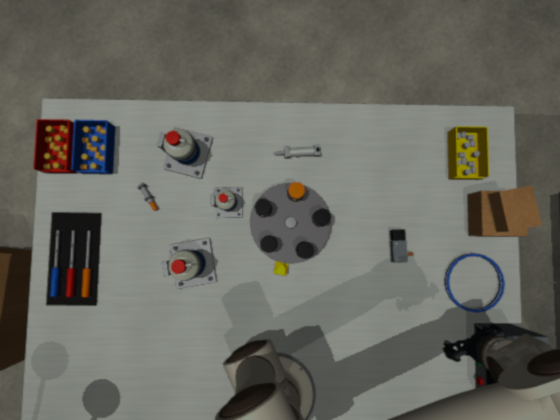

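View pics/side0.png

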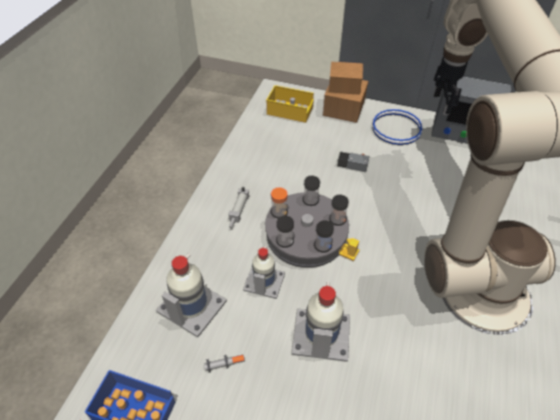

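Top view: carousel hub about (290,222), orange cap (297,191), yellow pointer (281,268), and the red nozzle of the smallest can (224,199). The two larger cans are decoys.

```bash
cat > h.py <<'E'
import numpy as np, cv2
from workcell import bot, vision
def cal(n):
    c=vision.get_calibration(n); K=np.array([[c['fx'],0,c['cx']],[0,c['fy'],c['cy']],[0,0,1]])
    return K,cv2.Rodrigues(np.array(c['rvec']))[0],np.array(c['tvec']).reshape(3)
def ray(n,uv,z,C=None):
    K,R,t=C or cal(n); d=R.T@np.linalg.inv(K)@[uv[0],uv[1],1]; o=-R.T@t
    return o+d*(z-o[2])/d[2]
def proj(n,p,C=None):
    K,R,t=C or cal(n); q=K@(R@np.array(p)+t); return q[:2]/q[2]
def blobs(im,lo,hi,mina=15):
    h=cv2.cvtColor(im,cv2.COLOR_RGB2HSV); m=cv2.inRange(h,np.array(lo),np.array(hi))
    if lo[0]==0 and hi[0]<=9: m|=cv2.inRange(h,np.array([172]+lo[1:]),np.array([179]+hi[1:]))
    n,_,s,c=cv2.connectedComponentsWithStats(m)
    return [(c[i].round(1),s[i,:].tolist()) for i in range(1,n) if s[i,4]>=mina]
RED=([0,130,60],[6,255,255]);ORG=([9,170,90],[18,255,255]);YEL=([22,150,90],[34,255,255])
E
python3 - <<'E'
from h import *
for n in("top","side"):
    im=cv2.imread(f"pics/{n}0.png")[:,:,::-1].copy()
    for nm,c,z in(("red",RED,.145),("org",ORG,.14),("yel",YEL,.062)):
        for b in blobs(im,*c): print(n,nm,b[0],b[1],ray(n,b[0],z).round(4))
im=cv2.imread("pics/top0.png")
g=cv2.cvtColor(im,cv2.COLOR_BGR2GRAY)
for uv,z in(((290,222),.082),((264,207),.145),((321.5,217),.145),((305,249),.145),((269,243),.145),((397,246),.03),((300,152),.03)): print(uv,ray("top",uv,z).round(4))
cv2.imwrite("pics/crop.png",cv2.resize(im[170:285,195:345],None,fx=5,fy=5,interpolation=cv2.INTER_CUBIC))
E
```

```text
top red [ 54.7 147.7] [33, 119, 38, 54, 678] [0.7529 0.6657 0.145 ]
top red [172.3 137.3] [165, 131, 15, 14, 153] [0.7904 0.3175 0.145 ]
top red [222.6 197.5] [219, 194, 8, 8, 57] [0.6111 0.1621 0.145 ]
top red [178.  266.2] [171, 260, 15, 14, 163] [0.4075 0.2867 0.145 ]
top red [ 69.4 282. ] [66, 268, 8, 29, 200] [0.3581 0.599  0.145 ]
top red [480.7 381.2] [479, 378, 5, 7, 30] [ 0.0907 -0.593   0.145 ]
top org [ 63.8 129.3] [60, 125, 8, 9, 26] [0.8107 0.6447 0.14  ]
top org [ 56.3 137.1] [54, 135, 7, 6, 15] [0.7864 0.6656 0.14  ]
top org [ 58.7 153. ] [49, 144, 18, 16, 56] [0.7381 0.6555 0.14  ]
top org [ 64.7 146.5] [63, 144, 4, 6, 18] [0.7582 0.6389 0.14  ]
top org [ 54.4 164.7] [52, 162, 7, 7, 17] [0.7025 0.6661 0.14  ]
top org [296.1 190.2] [288, 183, 17, 16, 209] [ 0.6368 -0.0559  0.14  ]
top org [153.3 205.4] [150, 202, 7, 8, 32] [0.585  0.3673 0.14  ]
top org [ 85.1 282.2] [82, 268, 8, 29, 174] [0.3576 0.556  0.14  ]
top yel [ 85.8 129.2] [84, 127, 5, 5, 19] [0.833  0.6154 0.062 ]
top yel [468.3 154.8] [455, 127, 34, 52, 708] [ 0.7699 -0.6124  0.062 ]
top yel [ 94.7 138.5] [
[... 293 characters left out ...]
 [0.8031 0.2659 0.145 ]
side red [326.8 294.7] [319, 286, 16, 19, 216] [0.4158 0.2367 0.145 ]
side org [278.8 194. ] [272, 189, 14, 11, 130] [ 0.6376 -0.0532  0.14  ]
side org [238.  358.4] [234, 357, 9, 4, 29] [0.5649 0.4565 0.14  ]
side yel [289.8 102.6] [267, 86, 46, 35, 964] [ 0.7718 -0.5882  0.062 ]
side yel [350.7 243.4] [343, 239, 15, 11, 97] [ 0.4    -0.0016  0.062 ]
side yel [353.7 255. ] [350, 250, 8, 10, 28] [0.3826 0.0362 0.062 ]
(290, 222) [ 0.5444 -0.0405  0.082 ]
(264, 207) [0.5846 0.0389 0.145 ]
(321.5, 217) [ 0.5574 -0.1319  0.145 ]
(305, 249) [ 0.4624 -0.0838  0.145 ]
(269, 243) [0.4785 0.0223 0.145 ]
(397, 246) [ 0.4745 -0.388   0.03  ]
(300, 152) [ 0.7772 -0.0719  0.03  ]
```

View pics/crop.png

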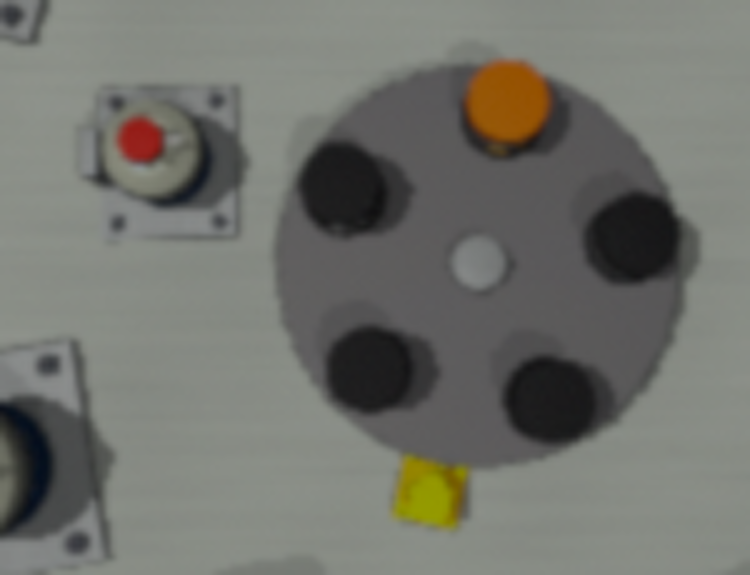

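```bash
python3 -m crank '-.02 0 .034 0 0 0; -.045 -.01 .076 0 0 0; -.07 -.02 .12 0 0 0; -.095 -.03 .162 0 0 0; -.12 -.04 .204 0 0 0; -.144 -.05 .246 0 0 0; -.168 -.06 .288 0 0 0; -.19 -.06 .325 0 0 0' 1 60
python3 -m crank '-.022 0 .037 0 0 0; -.043 0 .074 0 0 0; -.065 0 .11 0 0 0; -.08 0 .135 0 0 0; -.087 0 .147 0 0 0;-.087 0 .147 0 0 0;-.087 0 .147 0 0 0'
python3 - <<'E'
from h import *
print(vision.get_calibration("wrist"),bot.get_obs()['q'])
cv2.imwrite("pics/w1.png",vision.camera("wrist")[:,:,::-1])
E
```

```text
time: 0.9
ee_pos: [0.4497, -0.1822, 0.3034]
tcp_rot: [-89.9, -0.1, -64.4]
wrist_force: [0.6, -1.1, 0.3]
opening: 0.0
time: 1.6
ee_pos: [0.5433, -0.0428, 0.3021]
tcp_rot: [-90.0, 0.0, -64.4]
wrist_force: [0.1, -0.0, -0.6]
opening: -0.0
{'fx': 306.3062040406593, 'fy': 306.3062040406593, 'cx': 279.4764209339237, 'cy': 207.5440819173485, 'rvec': array([-2.41731297,  1.52135237,  0.2498287 ]), 'tvec': array([-0.27330046,  0.38602226,  0.58857437])} [-4.49883057e+00  6.17088538e+00  1.81249650e+01  1.01990271e+02
 -1.63976330e-02  1.49902724e+02]
```

View pics/w1.png

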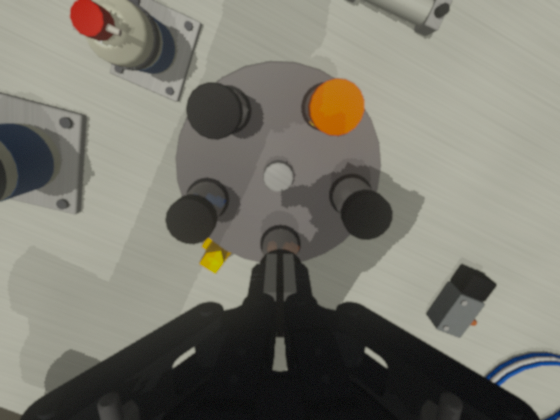

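Wrist view: hub (279,177), orange cap (335,107), red nozzle (91,17), yellow pointer (214,255), partly behind a jar cap.

Run:
```python
from h import *
C=cal("wrist"); print("cam pos",(-C[1].T@C[2]).round(4))
im=cv2.imread("pics/w1.png")[:,:,::-1].copy()
for nm,c,z in(("red",RED,.145),("org",ORG,.143),("yel",YEL,.062)):
    for b in blobs(im,*c,60): print(nm,b[0],b[1],ray("wrist",b[0],z,C).round(4))
gray=cv2.cvtColor(im,cv2.COLOR_RGB2GRAY)
def circ(x,y,r):  # local hough
    s=gray[y-2*r:y+2*r,x-2*r:x+2*r]; s=cv2.resize(s,None,fx=3,fy=3,interpolation=cv2.INTER_CUBIC)
    c=cv2.HoughCircles(s,cv2.HOUGH_GRADIENT,1.5,300,param1=60,param2=12,minRadius=int(2.4*r),maxRadius=int(3.7*r))
    return c[0][0]/3+[x-2*r,y-2*r,0] if c is not None else None
for nm,a,z in(("hub",(279,177,14),.082),("org",(335,107,28),.145),("b1",(218,110,30),.145),("b2",(192,219,24),.145),("b3",(367,214,24),.145)):
    c=circ(*a); print(nm,c, ray("wrist",c[:2],z,C).round(4) if c is not None else None)
cv2.imwrite("pics/c2.png",np.hstack([cv2.resize(cv2.imread("pics/w1.png")[225:285,185:245],None,fx=6,fy=6,interpolation=cv2.INTER_CUBIC),cv2.resize(cv2.imread("pics/side0.png")[230:270,330:370],(360,360),interpolation=cv2.INTER_CUBIC)]))
```

```text
cam pos [ 0.6174 -0.0075  0.4347]
red [89.8 18.7] [70, 0, 43, 39, 1165] [0.6103 0.163  0.145 ]
org [335.9 106.8] [309, 79, 55, 56, 2420] [ 0.6376 -0.0543  0.143 ]
yel [212.8 255.7] [200, 238, 30, 35, 572] [ 0.4031 -0.0098  0.062 ]
hub [278.25       177.75        14.84999943] [ 0.543  -0.0414  0.082 ]
org [325.75       107.25        24.63333321] [ 0.6332 -0.046   0.145 ]
b1 [215.75 109.75  29.5 ] [0.5885 0.0424 0.145 ]
b2 [191.25 218.75  25.  ] [0.4802 0.0257 0.145 ]
b3 [366.75       213.75        25.39999962] [ 0.5614 -0.1314  0.145 ]
```

View pics/c2.png

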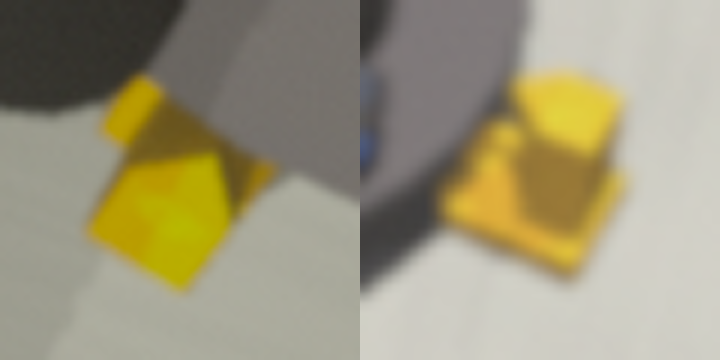

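Run:
```python
from h import *
C=cal("wrist")
w=np.array([ray("wrist",p,.062,C) for p in((200,263.8),(216.2,273.3),(224.2,260.8),(220.8,250.8),(205.8,253.3))])
s=np.array([ray("side",p,.062) for p in((347.2,241.7),(352.8,237.8),(359.4,241.1),(357.8,247.8),(348.9,246.7))])
print(w.round(4),s.round(4))
c=np.array([.5435,-.0418])
for p in list(w)+list(s)+[(w[0]+w[1])/2]: d=p[:2]-c; print(np.hypot(*d).round(4),np.degrees(np.arctan2(d[1],d[0])).round(1))
e=w[1]-w[0]; print("back edge normal",np.degrees(np.arctan2(e[1],e[0]))%180,np.hypot(*e[:2]))
o=np.array([.637,-.0548])-c; print("orange",np.hypot(*o),np.degrees(np.arctan2(o[1],o[0])))
```

```text
[[ 3.840e-01  1.500e-03  6.200e-02]
 [ 3.798e-01 -2.400e-02  6.200e-02]
 [ 4.026e-01 -2.670e-02  6.200e-02]
 [ 4.146e-01 -1.680e-02  6.200e-02]
 [ 4.024e-01  1.000e-04  6.200e-02]] [[ 0.4111 -0.0045  0.062 ]
 [ 0.3987 -0.0237  0.062 ]
 [ 0.3777 -0.0178  0.062 ]
 [ 0.3769  0.0075  0.062 ]
 [ 0.4023  0.0117  0.062 ]]
0.1652 164.8
0.1646 173.8
0.1417 173.9
0.1313 169.0
0.1472 163.5
0.1376 164.3
0.1459 172.9
0.1675 171.8
0.1737 163.5
0.151 159.2
0.1644 169.3
back edge normal 80.68910242495092 0.025839844933599535
orange 0.09439941737108341 -7.915512423026583
```

```bash
python3 -m crank '-.03 0 .029 0 0 0; -.063 0 .06 0 0 0; -.098 .01 .094 0 0 0; -.13 .03 .124 0 0 0; -.15 .055 .143 0 0 0; -.157 .08 .15 0 0 0; -.157 .1 .15 0 0 0;-.157 .1 .15 0 0 0'
python3 - <<'E'
from h import *
C=cal("wrist"); o=bot.get_obs(); print(o['ee_pos'])
im=vision.camera("wrist"); cv2.imwrite("pics/w2.png",im[:,:,::-1])
for b in blobs(im,*RED,60): print(b[0],b[1],ray("wrist",b[0],.147,C).round(4))
print(proj("wrist",o['ee_pos']-[0,0,.011],C))
E
```

```text
time: 2.45
ee_pos: [0.61, 0.1628, 0.1994]
tcp_rot: [-90.3, 0.0, -64.5]
wrist_force: [-0.5, 0.5, 0.2]
opening: 0.0001
[0.60997704 0.16278862 0.19941422]
[279.5 232.9] [259, 211, 41, 43, 1402] [0.6121 0.1641 0.147 ]
[279.8509735  268.66059168]
```

View pics/w2.png

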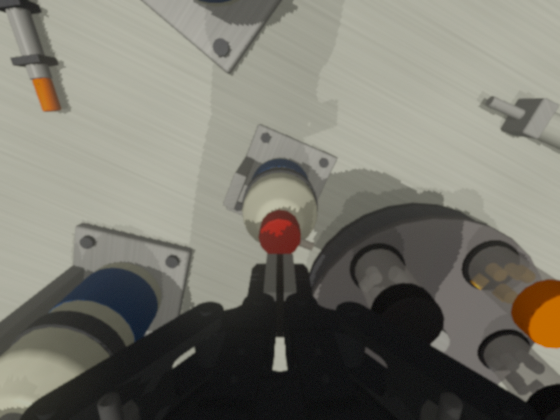

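The red cap is centred under the shut fingertips at (279,233), about 2 mm forward of them.

```bash
python3 -m crank '0 .015 .001 0 0 0; 0 .028 .002 0 0 0; 0 .034 .002 0 0 0; 0 .034 .002 0 0 0; 0 .034 .002 0 0 0'
```

```text
time: 3.0
ee_pos: [0.613, 0.1648, 0.1689]
tcp_rot: [-90.0, -0.0, -64.4]
wrist_force: [0.2, -0.3, 1.0]
opening: -0.0001
```

```bash
python3 -m crank '0 .004 0 0 0 0; 0 .008 0 0 0 0; 0 .011 0 0 0 0; 0 .0135 0 0 0 0;0 .0135 0 0 0 0; 0 .0135 0 0 0 0'
```

```text
time: 3.6
ee_pos: [0.6132, 0.1651, 0.1558]
tcp_rot: [-89.9, -0.0, -64.4]
wrist_force: [-0.4, -1.4, 6.9]
opening: -0.0002
```

```bash
python3 -m crank '0 .001 0 0 0 0; 0 .0015 0 0 0 0; 0 .0015 0 0 0 0'
```

```text
time: 3.9
ee_pos: [0.6132, 0.1651, 0.155]
tcp_rot: [-89.9, -0.0, -64.4]
wrist_force: [-2.7, -0.4, 10.2]
opening: 0.0001
```

```bash
python3 -m crank '0 .001 0 0 0 0; 0 .0015 0 0 0 0; 0 .0015 0 0 0 0'
```

```text
time: 4.2
ee_pos: [0.6132, 0.1651, 0.155]
tcp_rot: [-89.8, -0.0, -64.4]
wrist_force: [-5.1, -1.0, 17.8]
opening: -0.0
```

```bash
python3 -m crank '0 -.015 0 0 0 0; 0 -.05 0 0 0 0; .01 -.085 -.01 0 0 0; .04 -.1 -.04 0 0 0; .075 -.1 -.073 0 0 0; .11 -.1 -.107 0 0 0; .14 -.1 -.137 0 0 0; .156 -.1 -.152 0 0 0' -0.3
python3 -m crank '0 0 0 0 0 0;0 0 0 0 0 0;0 0 0 0 0 0'
python3 - <<'E'
from h import *
print(bot.get_obs()['ee_pos'],bot.get_obs()['opening'])
for n in("wrist","side"):
    C=cal(n);im=vision.camera(n); cv2.imwrite(f"pics/{n}3.png",im[:,:,::-1])
    for b in blobs(im,*RED,40): print(n,b[0],b[1])
    for b in blobs(im,*ORG,80): print(n,b[0],b[1],ray(n,b[0],.143,C).round(4))
E
```

```text
time: 5.0
ee_pos: [0.5419, -0.0439, 0.252]
tcp_rot: [-90.0, -0.0, -64.5]
wrist_force: [0.5, 0.7, 0.6]
opening: 0.0555
time: 5.3
ee_pos: [0.5435, -0.0406, 0.2516]
tcp_rot: [-90.0, 0.0, -64.4]
wrist_force: [0.2, 0.8, -0.0]
opening: 0.0556
[ 0.54345216 -0.0405581   0.25157784] 0.05563477860060488
wrist [53.3 10.9] [25, 0, 56, 27, 1046]
wrist [351.4 109. ] [317, 75, 67, 68, 3264] [ 0.638  -0.0546  0.143 ]
side [262.6 252.5] [259, 248, 8, 10, 66]
side [179.4 263.5] [172, 256, 16, 17, 184]
side [326.7 294.8] [319, 286, 16, 19, 222]
side [278.8 194. ] [272, 189, 14, 11, 130] [ 0.6368 -0.0506  0.143 ]
```

View pics/wrist3.png

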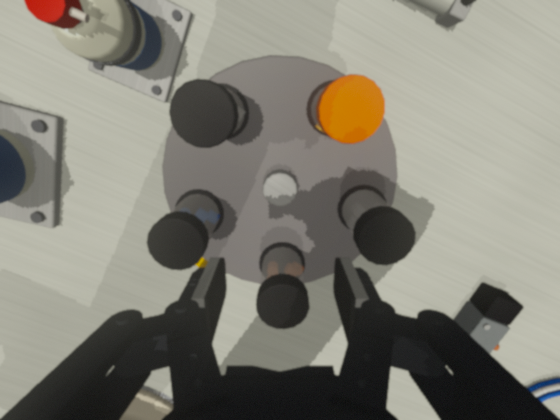

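Spray nozzle is back up (its side-view blob matches the start exactly), hub at (280,187) between the open fingers. Now I check finger-linkage clearance to the caps.

Run:
```python
from h import *
K,R,t=cal("wrist"); o=-R.T@t; p=bot.get_obs()['ee_pos']; a=np.radians(-64.4)
X=np.array([np.cos(a),np.sin(a),0]); Z=np.array([-np.sin(a),np.cos(a),0])
for uv in((205,262),(355,262),(165,312),(110,322),(400,312),(450,322),(60,345),(510,345),(0,375)):
    d=R.T@np.linalg.inv(K)@[uv[0],uv[1],1]
    for off in (0,.012):
        q=o+d*((off-(o-p)@Z)/(d@Z)); print(uv,off,"x %.3f up %.3f"%((q-p)@X,(q-p)[2]),end="; ")
    print()
print(ray("wrist",(280.5,187),.082).round(4))
```

```text
(205, 262) 0 x -0.041 up -0.018; (205, 262) 0.012 x -0.035 up 0.004; 
(355, 262) 0 x 0.042 up -0.018; (355, 262) 0.012 x 0.035 up 0.004; 
(165, 312) 0 x -0.048 up 0.025; (165, 312) 0.012 x -0.041 up 0.040; 
(110, 322) 0 x -0.068 up 0.031; (110, 322) 0.012 x -0.058 up 0.046; 
(400, 312) 0 x 0.050 up 0.025; (400, 312) 0.012 x 0.043 up 0.040; 
(450, 322) 0 x 0.068 up 0.031; (450, 322) 0.012 x 0.058 up 0.046; 
(60, 345) 0 x -0.079 up 0.043; (60, 345) 0.012 x -0.068 up 0.056; 
(510, 345) 0 x 0.083 up 0.043; (510, 345) 0.012 x 0.071 up 0.056; 
(0, 375) 0 x -0.090 up 0.056; (0, 375) 0.012 x -0.077 up 0.067; 
[ 0.5464 -0.0398  0.082 ]
```

```bash
python3 -m crank '.001 .02 0 0 0 0; .001 .05 0 0 0 0; .001 .085 0 0 0 0; .001 .115 0 0 0 0; .001 .135 0 0 0 0; .001 .15 0 0 0 0; .001 .15 0 0 0 0' -0.12
python3 - <<'E'
from h import *
im=vision.camera("wrist"); cv2.imwrite("pics/wrist4.png",im[:,:,::-1]); print(bot.get_obs()['ee_pos'])
E
```

```text
time: 6.1
ee_pos: [0.5428, -0.0416, 0.0998]
tcp_rot: [-90.2, 0.1, -64.3]
wrist_force: [0.3, 0.2, -0.6]
opening: 0.0475
[ 0.54341903 -0.04176985  0.10136884]
```

View pics/wrist4.png

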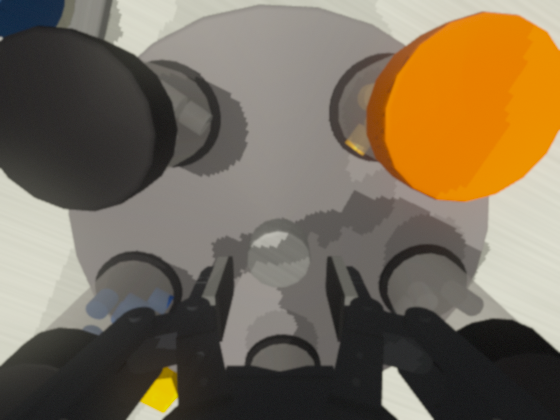

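The hub (279,258) is centred between the fingers, with no contact so far. The linkages run close to the two side caps, so I'll descend in small steps and watch the force.

```bash
python3 -m crank '0 .004 0 0 0 0; 0 .008 0 0 0 0; 0 .011 0 0 0 0; 0 .011 0 0 0 0'; python3 -m crank '0 .004 0 0 0 0; 0 .008 0 0 0 0; 0 .009 0 0 0 0; 0 .009 0 0 0 0'
```

```text
time: 6.55
ee_pos: [0.5436, -0.0423, 0.0906]
tcp_rot: [-90.0, 0.0, -64.4]
wrist_force: [-0.2, -0.5, -0.1]
opening: 0.048
time: 6.95
ee_pos: [0.5435, -0.0423, 0.0815]
tcp_rot: [-90.0, 0.0, -64.4]
wrist_force: [-0.0, 0.1, 0.2]
opening: 0.0476
```

```bash
python3 -m crank '0 .003 0 0 0 0; 0 .005 0 0 0 0; 0 .005 0 0 0 0'; python3 -m crank '0 0 0 0 0 0;0 0 0 0 0 0;0 0 0 0 0 0;0 0 0 0 0 0;0 0 0 0 0 0' 1 50
```

```text
time: 7.25
ee_pos: [0.5435, -0.0423, 0.0764]
tcp_rot: [-90.0, 0.0, -64.4]
wrist_force: [-0.3, -0.4, 0.6]
opening: 0.0479
time: 7.75
ee_pos: [0.5429, -0.0408, 0.0773]
tcp_rot: [-90.0, 0.2, -64.3]
wrist_force: [-5.9, 7.8, 5.9]
opening: 0.0342
```

```bash
python3 -m crank '-.0015 0 0 0 0 0; -.0015 0 0 0 -.05 0; -.0015 0 0 0 -.15 0; -.0015 0 0 0 -.25 0; -.0015 0 0 0 -.3 0; -.0015 0 0 0 -.3 0'
python3 - <<'E'
from h import *
im=vision.camera("top"); cv2.imwrite("pics/top5.png",im[:,:,::-1])
for b in blobs(im,*ORG,80): print(b[0],b[1],ray("top",b[0],.14).round(4))
p=ray("top",[b[0] for b in blobs(im,*ORG,150) if b[0][0]>250 and b[0][0]<340][0],.14); d=p[:2]-[.5435,-.0418]; print(np.degrees(np.arctan2(d[1],d[0])))
print(bot.get_obs()['tcp_rot'],bot.get_obs()['wrist_force'],bot.get_obs()['torque'])
E
```

```text
time: 8.35
ee_pos: [0.5429, -0.0408, 0.0772]
tcp_rot: [-90.0, 0.0, -47.2]
wrist_force: [-2.5, 0.8, 5.7]
opening: 0.0341
[ 85.  282.3] [82, 268, 8, 29, 171] [0.3573 0.5562 0.14  ]Traceback (most recent call last):
  File "<stdin>", line 4, in <module>
IndexError: list index out of range
```

```bash
cat > ang.py <<'E'
from h import *
c=np.array([.5435,-.0415])
for n in ("side","wrist"):
    C=cal(n); im=vision.camera(n); cv2.imwrite("pics/last_%s.png"%n,im[:,:,::-1])
    for b in blobs(im,*ORG,80):
        p=ray(n,b[0],.141,C); d=p[:2]-c
        if np.hypot(*d)<.13: print(n,b[0],b[1],p.round(4),np.hypot(*d).round(4),np.degrees(np.arctan2(d[1],d[0])).round(1))
o=bot.get_obs(); print(o['tcp_rot'],o['q'].round(1),o['wrist_force'],o['torque'])
E
python3 ang.py
```

```text
side [275.8 200.8] [269, 195, 15, 12, 139] [ 0.6371 -0.0239  0.141 ] 0.0952 10.6
wrist [487.3 117. ] [393, 0, 167, 231, 31482] [ 0.6319 -0.0195  0.141 ] 0.0911 14.0
[-8.99812228e+01  6.66702364e-05 -4.73088060e+01] [ -4.3   4.2  -9.   76.8   0.  133. ] [-3.44284524  0.78292915  5.02928379] [0.42717682 0.85415306 0.03510174]
```

```bash
python3 -m crank '0 0 0 0 -.05 0; 0 0 0 0 -.15 0; 0 0 0 0 -.25 0; 0 0 0 0 -.35 0; 0 0 0 0 -.45 0; 0 0 0 0 -.55 0; 0 0 0 0 -.65 0; 0 0 0 0 -.75 0'
python3 -m crank '0 0 0 0 -.1 0; 0 0 0 0 -.2 0; 0 0 0 0 -.3 0; 0 0 0 0 -.4 0; 0 0 0 0 -.5 0; 0 0 0 0 -.6 0; 0 0 0 0 -.7 0; 0 0 0 0 -.8 0'
python3 -m crank '0 0 0 0 -.1 0; 0 0 0 0 -.2 0; 0 0 0 0 -.3 0; 0 0 0 0 -.4 0; 0 0 0 0 -.5 0; 0 0 0 0 -.6 0; 0 0 0 0 -.65 0; 0 0 0 0 -.65 0'
python3 ang.py
```

```text
time: 9.3
ee_pos: [0.5432, -0.041, 0.0772]
tcp_rot: [-90.0, -0.0, -4.1]
wrist_force: [-0.1, 0.2, 5.5]
opening: 0.0341
time: 10.1
ee_pos: [0.5436, -0.0409, 0.0773]
tcp_rot: [-90.1, -0.1, 41.7]
wrist_force: [1.0, 1.4, 3.4]
opening: 0.034
time: 10.9
ee_pos: [0.5437, -0.0407, 0.0773]
tcp_rot: [-90.1, -0.0, 78.8]
wrist_force: [2.3, 4.0, 2.8]
opening: 0.0343
side [324.2 228.2] [316, 221, 17, 16, 213] [0.4768 0.0309 0.141 ] 0.0984 132.6
wrist [488.8 118.4] [393, 0, 167, 232, 30566] [0.4751 0.0193 0.141 ] 0.0915 138.4
[-9.00982459e+01 -2.75082312e-02  7.87157503e+01] [-4.3  4.3 -8.9 76.7  0.   7. ] [3.96757643 4.41935661 3.7241467 ] [ 0.37702504 -0.55983941  0.06905382]
```

```bash
python3 -m crank '0 0 0 0 -.1 0; 0 0 0 0 -.2 0; 0 0 0 0 -.3 0; 0 0 0 0 -.4 0; 0 0 0 0 -.5 0; 0 0 0 0 -.57 0; 0 0 0 0 -.59 0; 0 0 0 0 -.59 0'
python3 ang.py; cd pics; python3 -c "
import cv2,numpy as np
from sys import path; path.insert(0,'.')
from workcell import vision
t=vision.camera('top')[:,:,::-1]; cv2.imwrite('top6.png',t)
s=cv2.imread('last_side.png')
cv2.imwrite('c6.png',np.hstack([cv2.resize(s[180:280,250:370],(480,400),interpolation=cv2.INTER_CUBIC),cv2.resize(t[210:310,225:305],(320,400),interpolation=cv2.INTER_CUBIC)]))"
```

```text
time: 11.8
ee_pos: [0.5437, -0.0404, 0.0773]
tcp_rot: [-90.1, -0.0, 112.6]
wrist_force: [2.4, 6.0, 3.9]
opening: 0.034
side [337.4 217.9] [330, 210, 16, 16, 200] [ 0.451 -0.017  0.141] 0.0957 165.1
wrist [491.2 122.3] [393, 0, 167, 232, 28027] [ 0.4541 -0.028   0.141 ] 0.0905 171.4
[-9.01140208e+01 -7.00680327e-03  1.12547248e+02] [ -4.3   4.3  -9.   76.7   0.1 -26.8] [2.92010228 6.07203399 3.64809668] [ 0.79154959 -0.74384327  0.09541979]
```

View pics/c6.png

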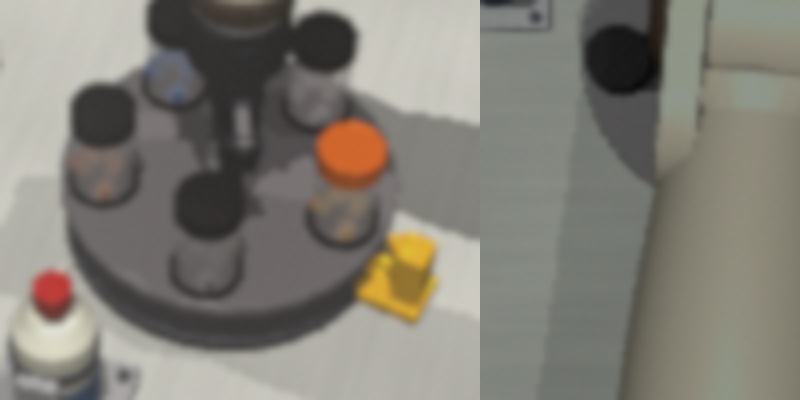

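Run:
```python
from h import *
c=np.array([.5435,-.0415])
A=lambda p:np.degrees(np.arctan2(p[1]-c[1],p[0]-c[0])).round(1)
for z in(.135,.137,.14): p=ray("side",(337.4,217.9),z); print(z,p.round(4),A(p),np.hypot(*(p[:2]-c)))
# pixel the side camera should show for the cap centre at various angles
for a in(165,167,169,171): print(a,proj("side",[c[0]+.095*np.cos(np.radians(a)),c[1]+.095*np.sin(np.radians(a)),.135]).round(1))
for a in(163,166,169.2): # pointer top centre
  print(a,proj("side",[c[0]+.155*np.cos(np.radians(a)),c[1]+.155*np.sin(np.radians(a)),.062]).round(1))
```

```text
0.135 [ 0.4517 -0.022   0.135 ] 168.0 0.09386937029649715
0.137 [ 0.4514 -0.0204  0.137 ] 167.1 0.09446125999677416
0.14 [ 0.4511 -0.0178  0.14  ] 165.6 0.09539979924061566
165 [336.9 219.2]
167 [337.5 218.5]
169 [338.  217.7]
171 [338.5 216.9]
163 [351.9 245.2]
166 [353.2 243.4]
169.2 [354.5 241.3]
```

View pics/last_wrist.png

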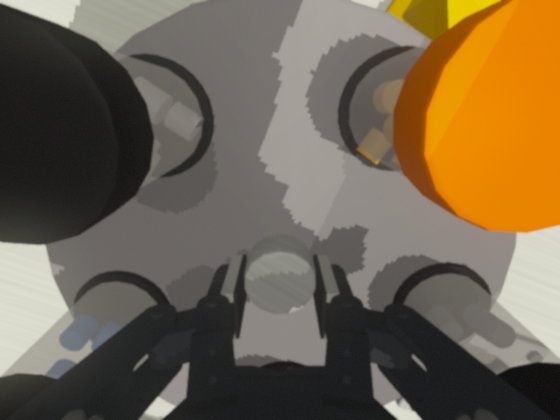

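```bash
python3 -m crank '0 0 0 0 -.01 0; 0 0 0 0 -.02 0; 0 0 0 0 -.02 0; 0 0 0 0 -.02 0;0 0 0 0 -.02 0'
python3 - <<'E'
from h import *
c=np.array([.5435,-.0415]); im=vision.camera("side")
for b in blobs(im,*ORG,80)+blobs(im,*RED,40): print(b)
for b in blobs(im,*ORG,150): p=ray("side",b[0],.135); print(p.round(4),np.degrees(np.arctan2(p[1]-c[1],p[0]-c[0])))
o=bot.get_obs(); print(o['time'],o['tcp_rot'],o['wrist_force'],o['qd'].round(2),o['opening'])
E
```

```text
time: 12.45
ee_pos: [0.5437, -0.0404, 0.0773]
tcp_rot: [-90.1, -0.0, 113.7]
wrist_force: [3.4, 4.4, 4.3]
opening: 0.0343
(array([337.5, 217.3]), [330, 210, 16, 16, 202])
(array([262.6, 252.5]), [259, 248, 8, 10, 66])
(array([179.4, 263.4]), [172, 256, 16, 17, 183])
(array([326.9, 294.7]), [319, 286, 16, 19, 220])
[ 0.4519 -0.0243  0.135 ] 169.36759668052122
12.5 [-9.01161865e+01 -4.77321120e-03  1.13687019e+02] [3.67568154 5.63139084 4.26247097] [-0.05  0.01  0.04  0.01 -0.01  0.03] 0.03412251315611367
```

Orange cap now measures 169.4° against 169.2° for the pointer. The arm is at rest and still gripping the hub, so I'm handing in.

```bash
python3 -c "
from workcell import bot
bot.job_done()"
```

```text
the job is handed in; nothing more can be done
```

I lubricated the bearing and turned the orange jar to the yellow pointer. The job was handed in at 12.5 s, with the gripper still holding the carousel by its hub.

- **Nozzle:** I pressed the smallest can's red cap with shut fingers. The downward force rose from about 10 N to 18 N with no further movement, so it was at the bottom. Afterwards the cap was back in its starting place in the side picture.
- **Carousel:** I gripped the hub at 50 N and turned it about 178°. The last side-camera check put the orange cap at 169.4°. The pointer measured about 169.2° in the wrist camera.
- **Final state:** The arm was at rest, with the wrist force around 8 N. I kept clear of the loose valve block, air cylinder and sensor, but did not look at them again at the end.

**Where the checks disagreed:**
- **Pointer:** the cameras put it anywhere from 166.5° to 169.6°. The side camera gave the lowest figure, from roughly read corners.
- **Orange cap:** before the last small correction, readings ran from about 165° to 171°, depending on the camera and the height assumed for the cap. I used 168°, where the starting top view plus the gripper's turn agreed with the side view.

I'd expect the jar to be within about 2° of the pointer, or 3° if the side camera's pointer figure is right.

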